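# Tamp the brush-drying pebbles level

## Task

The pebbles in the long wooden brush-drying box have been left heaped above its rim at both ends. Take the flat round wooden tamper by its handle and press the pebbles down level with the rim at both ends, using only the tamper on them, not the gripper. Then stand the tamper upright on the table again and let go.

Things in the scene. Friction and masses are not known exactly. Their poses are not given: they have to be found in the camera images.
- tamper_mid (a point): The tamper, loose, pale wood: a flat round disc 100 mm across and 16 mm thick, with an upright round handle 30 mm across and 80 mm tall on its middle; 96 mm tall in all, 0.2 to 0.4 kg. It stands on its disc on the table. This point is on its axis, half-way up, 48 mm above the underside of the disc; its z axis points up along the handle. The small grey-headed dabber with a similar handle is not the tamper.
- box: The pebble box, fixed on the table, pale wood, open on top: 92 mm (its x) by 182 mm (its y) outside, walls 6 mm, rim 55 mm above the table. Its origin is the centre of its underside, z up. It is packed with two bunches of four grey pebbles (each pebble about 40 mm), side by side along its y. The tamper's disc is wider than the box, so the rim stops it when the pebbles are level. The white bowl of pebbles is not part of the job.
- heap_left (a joint): How far the bunch of pebbles in the +y half of the box stands above the rim, in m: 0 is level with the rim. Its middle lies at y = +42 mm in the box's frame, and its four pebble tops 20 mm along x and 21 mm along y from there. The four pebbles are wedged together and slide straight down as one when pressed with about 5 N, and stay where they are left. At the start 12 to 26 mm.
- heap_right (a joint): The same for the bunch in the -y half of the box, its middle at y = -42 mm in the box's frame.
Not all that is in view belongs to the job. What is shaped like the part that bears tamper_mid but orange or purple is not meant.

How it is judged (in metres and radians):
On the way:
1. with the tamper down on the pebbles in the box, both heaps have come down to within 7 mm of the rim (value of joint each of heap_left, heap_right below 0.007 m and z of tamper_mid in the frame of box between 0.09 and 0.125 m and horizontal distance between tamper_mid and box below 0.11 m), for 0.05 s.
At the end, for the whole second after the job is handed in: Both heaps of pebbles are level with the rim of the box, none more than 7 mm above it, and the tamper stands at rest on the table on its disc, upright within 10 degrees (value of joint each of heap_left, heap_right below 0.007 m and height (world z) of tamper_mid between 0.036 and 0.06 m and angle between tamper_mid's own z axis and vertical below 0.17 rad and linear speed of tamper below 0.03 m/s); the robot touches nothing.
It fails at once if the gripper or arm presses on the box or its pebbles itself (contact force between any of the fingers, the arm and box above 2 N).
It also fails if it takes over 64 s, if anything falls off the work surface, if the arm or the gripper's body presses on something with over 40 N, if the wrist force passes 120 N, or if a joint passes its speed limit or range.

## Robot

A 6-joint arm with a two-finger parallel gripper is mounted at the origin on the work surface. World frame = base frame: x ahead of the robot, y to its left, z up, the work surface at z = 0. Lengths are in mm, angles in degrees, forces in N, time in s.
With the tool pointing down it reaches from about 300 to 850 mm from the base axis. Payload 4.2 kg.
Tool frame: the origin (TCP) lies midway between the tips of the shut fingers; the grasp point (between the pads) lies 19 mm behind it (env.grip_depth is the distance from the TCP to the grasp point, in mm); z points along the fingers, y is the line along which they close (so a half turn about z gives the same grasp; the last joint's range is limited). The gripper opens to 91 mm and grips with 3 to 60 N. Pads are 32 mm wide; open, the fingers measure 118 mm over their backs; the gripper's body (76 mm by 178 mm) begins 60 mm behind the grasp point.
Start: joints at [-65.203, 18.312, 89.639, -0, 72.044, -1.146], TCP at [251.559, -517.07, 213.976] pointing down, gripper open.
Joint ranges: [-177.97, 177.97], [-48.28, 115.42], [12.27, 149.76], [-77.06, 257.06], [2.81, 150.46], [-146.56, 146.56]. Speed limits (degrees/s): [147.25, 147.25, 180, 180, 180, 180].

## Interface

Orientations are given as [roll, pitch, yaw] about the fixed x, y, z axes, in that order (R = Rz(yaw) Ry(pitch) Rx(roll)).
In Python, from workcell import env, eyes gives the robot as it stands.
- The arm moves only by the tool send_rows, never from a script. Its argument "motion" is a list of rows, each a list of 7 numbers: the shift along the world's x, y, z normalised to -1 to 1, where 1 is 0.5 m, then the turn, a rotation vector about the world's x, y, z normalised to -1 to 1, where 1 is 60 degrees, then the opening, from -1 (shut) to 1 (fully open). A call has 1 to 20 rows; each row is the pose to reach, as a shift and turn from the pose commanded when the call began; what a row does not reach only later rows make up. A row lasts 1/8 s, in which the tool goes at most 62.5 mm and 10.7 degrees, less where a joint would pass 70% of its speed; a pose out of reach is approached as far as the arm can. A call with a number of a shift or a turn outside -1 to 1 is refused whole. A call with a gripper value outside its range is refused whole. The fingers move at their own pace and stop on an object; "squeeze" is the grip in N (left out, the last holds). Time passes only in rows, so rows that repeat a pose let the fingers close. It gives the time, the measured TCP pose, the force, the opening and the grip force at its end, in the units of the state.
- env.state(): the state, without advancing time (a new reading comes with each control period).
- eyes.grab_frame(name): name is "scene" or "top"; returns a dict with "pixels" (384x512x3 uint8, red, green, blue), "depth" (384x512 float32, mm along the optical axis (not along the pixel's ray), 0 where there is no reading), "fx", "fy", "cx", "cy" (pixels), "distortion" ([k1, k2, p1, p2, k3] as OpenCV has them; the pictures are not rectified), "R" (3x3) and "t" (3): a world point X has camera coordinates R X + t. Camera axes: x right, y down, z forward; pixel columns grow to the right and rows downward; lengths in mm; the calibration is good to about 2 mm. A picture is of the moment at which its call begins.
- env.job_done(): hands the job in; it is judged then, once.
The state is a dict: "time_s": time; "qpos": joint angles; "qvel": joint speeds; "effort": joint torques, N m; "ee_pos": TCP position; "ee_rot": TCP orientation; "force": force on the tool from outside, world axes, zero at the start; "torque": the same for the moment, N m; "gripper_width": finger opening in mm; "gripper_force": force on a finger pad.
Only numpy, scipy, OpenCV 4.12 (cv2) and the standard library are available. Lean on these libraries where they do the work, as an engineer would, in place of code of your own. Each camera call takes 0.05 s, during which the arm holds its last target. There are 200 camera calls.

## Working session

There is one attempt and no reset: what is moved stays moved. The work goes in short steps, Python scripts to look and compute and a tool call to move; the robot and the scene stay as the last step left them, time stands still between calls to the robot, and variables do not carry over. Pictures are saved under pics/ and viewed, at most 10 in all, crops included, and the job is handed in when it is done.

Besides the shell and the picture viewer there is one more tool, called after "Request:" as name(argument=value, ...), one argument or row to a line, values as JSON. send_rows: Moves the arm, as the interface text tells. Its arguments: {"type":"object","properties":{"motion":{"type":"array"},"squeeze":{"type":"number"}},"required":["motion"]}

```bash
mkdir -p pics; cat > h.py <<'E'
import numpy as np, cv2
from workcell import env, eyes
def grab(n):
    f=eyes.grab_frame(n); return f
def cloud(f):
    K=np.array([[f['fx'],0,f['cx']],[0,f['fy'],f['cy']],[0,0,1.]])
    v,u=np.mgrid[:384,:512]
    p=cv2.undistortPoints(np.stack([u.ravel(),v.ravel()],1).astype(np.float64)[:,None],K,np.array(f['distortion'],float))[:,0]
    d=f['depth'].ravel().astype(float)
    X=np.c_[p*d[:,None],d]
    R=np.array(f['R']);t=np.array(f['t'])
    W=((X-t)@R).reshape(384,512,3); W[f['depth']==0]=np.nan
    return W
E
python3 - <<'E'
from h import *
im=[]
for n in("scene","top"):
    f=grab(n); np.save(f'{n}.npy',cloud(f)); np.save(f'{n}_rgb.npy',f['pixels'])
    cv2.imwrite(f'pics/{n}0.png',cv2.resize(f['pixels'][:,:,::-1],(800,600)))
    print(n, -np.array(f['R']).T@np.array(f['t']), (f['depth']>0).mean())
print(env.state())
E
```

```text
scene [ 687.48151355 -259.76033857  711.19707605] 0.9959564208984375
top [ 308.83159218   48.32797373 1084.83440498] 0.9961700439453125
{'time_s': 0.1, 'qpos': array([-6.52012358e+01,  1.83486493e+01,  8.96977043e+01, -4.13710164e-04,
        7.20433387e+01, -1.14520696e+00]), 'qvel': array([-0.10174082, -0.10613409, -0.1698467 ,  0.04744777,  0.01856298,
        0.05950885]), 'effort': array([-2.82931012e-05, -4.13331878e+01, -2.32508916e+01,  7.29007716e-02,
        4.21353348e-02, -4.72444970e-05]), 'ee_pos': array([ 251.3812349 , -516.65715542,  213.20921635]), 'ee_rot': array([-1.79910318e+02, -1.39933645e-03,  2.59440979e+01]), 'force': array([0.33771941, 0.40108115, 0.62778179]), 'torque': array([ 0.01135022,  0.01905273, -0.02548178]), 'gripper_force': 0.0, 'gripper_width': 91.14963345118484}
```

View pics/scene0.png

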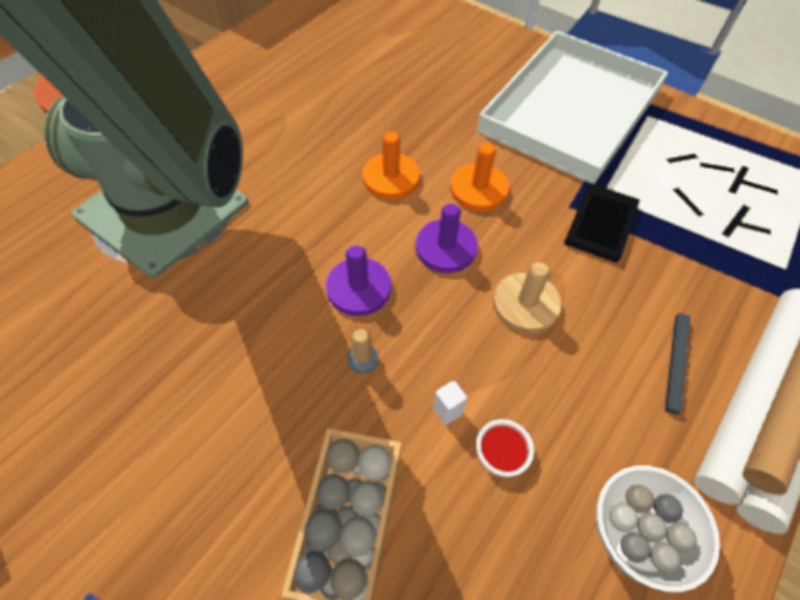

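View pics/top0.png

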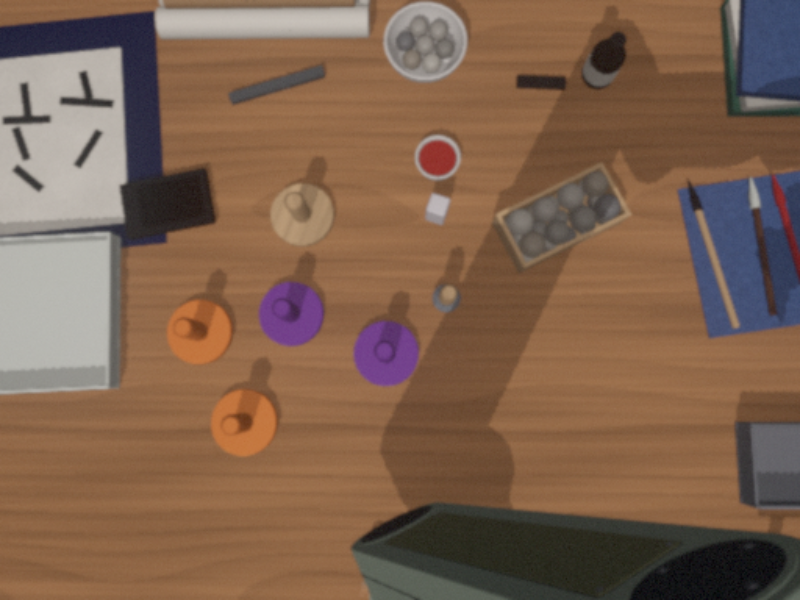

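The scene view shows the plain wooden tamper at (528,300) and the pebble box at (345,515). In the top view they are at (302,213) and (562,216). The purple and orange discs are distractors. Next I'll localise both objects from the top view.

```bash
python3 - <<'E'
from h import *
W=np.load('top.npy');rgb=np.load('top_rgb.npy')
def reg(c,r):
    m=np.zeros((384,512),bool);m[c[1]-r:c[1]+r,c[0]-r:c[0]+r]=1;return m
w=W[reg((193,136),32)]
w=w[np.isfinite(w).all(1)]
print('table z',np.nanmedian(w[:,2][w[:,2]<8]))
for lo,hi in((9,24),(85,105)):
    p=w[(w[:,2]>lo)&(w[:,2]<hi)]
    c,r=cv2.minEnclosingCircle(p[:,:2].astype(np.float32)); print(lo,len(p),c,r,p.mean(0))
m=reg((360,138),60)
w=W[m]; ok=np.isfinite(w).all(1)&(w[:,2]>42)
p=w[ok]; print(cv2.minAreaRect(p[:,:2].astype(np.float32)),len(p))
# box: rim by colour (wood vs grey), height
hsv=cv2.cvtColor(rgb,cv2.COLOR_RGB2HSV)
rim=w[ok&(hsv[m][:,1]>60)&(w[:,2]<62)]
print('rim',len(rim),np.median(rim[:,2]));rr=cv2.minAreaRect(rim[:,:2].astype(np.float32));print(rr,cv2.boxPoints(rr))
ctr=np.array(rr[0]); bp=cv2.boxPoints(rr); e=[bp[1]-bp[0],bp[2]-bp[1]]; y=max(e,key=np.linalg.norm); y/=np.linalg.norm(y); 
if y[1]<0:y=-y
x=np.array([y[1],-y[0]]); print('y axis',y,'yaw',np.degrees(np.arctan2(-y[0],y[1])))
g=w[ok&(w[:,2]>55)]; q=(g[:,:2]-ctr)@np.c_[x,y]
for s in(1,-1):
    for sx in(1,-1):
        for yy in (21,63):
            k=(abs(q[:,0]-20*sx)<12)&(abs(q[:,1]-s*yy)<12); print(s*yy,20*sx,k.sum(),np.percentile(g[k,2],[50,95]) if k.any() else '')
E
```

```text
table z 0.6209986424602276
9 1032 (580.5696411132812, 215.20933532714844) 50.255157470703125 [576.79979803 212.79772963  16.55794731]
85 134 (580.714599609375, 214.59278869628906) 15.02880859375 [578.72931666 213.89125189  95.04700248]
((569.255859375, -187.5723876953125), (92.28689575195312, 184.2600555419922), 26.630889892578125) 2557
rim 763 55.22825146415638
((569.255859375, -187.5723876953125), (92.28689575195312, 184.2600555419922), 26.630889892578125) [[ 486.71118  -125.899574]
 [ 569.3041   -290.61197 ]
 [ 651.80054  -249.24521 ]
 [ 569.20764   -84.53281 ]]
y axis [-0.44824094  0.8939128 ] yaw 26.630882
21 20 103 [68.99895017 72.20494984]
63 20 105 [69.47325527 73.02714164]
21 -20 105 [68.55923963 72.22542145]
63 -20 108 [67.49420935 71.25744218]
-21 20 103 [77.15568995 80.14296977]
-63 20 103 [78.28186709 81.55631837]
-21 -20 103 [78.14591287 81.38190881]
-63 -20 104 [76.95636277 79.89339596]
```

Request:
send_rows(
  motion=[
    [0.05, 0.1, 0, 0, 0, 0, 1],
    [0.1, 0.22, 0, 0, 0, 0, 1],
    [0.15, 0.33, 0, 0, 0, 0, 1],
    [0.2, 0.44, 0, 0, 0, 0, 1],
    [0.25, 0.55, 0, 0, 0, 0, 1],
    [0.3, 0.66, 0, 0, 0, 0, 1],
    [0.329, 0.732, 0, 0, 0, 0, 1],
    [0.329, 0.732, 0, 0, 0, 0, 1],
  ],
)

```text
time_s: 1.1
ee_pos: [416.4, -149.0, 213.7]
ee_rot: [-180.0, 0.0, 26.2]
force: [-0.2, -0.3, -0.6]
gripper_width: 91.2
gripper_force: 0.0
```

Request:
send_rows(
  motion=[
    [0.05, 0.1, 0, 0, 0, 0, 1],
    [0.1, 0.22, 0, 0, 0, 0, 1],
    [0.15, 0.33, 0, 0, 0, 0, 1],
    [0.2, 0.44, 0, 0, 0, 0, 1],
    [0.25, 0.55, 0, 0, 0, 0, 1],
    [0.3, 0.66, 0, 0, 0, 0, 1],
    [0.329, 0.732, 0, 0, 0, 0, 1],
    [0.329, 0.732, 0, 0, 0, 0, 1],
    [0.329, 0.732, -0.1, 0, 0, 0, 1],
    [0.329, 0.732, -0.1, 0, 0, 0, 1],
    [0.329, 0.732, -0.1, 0, 0, 0, 1],
    [0.329, 0.732, -0.1, 0, 0, 0, 1],
  ],
)

```text
time_s: 2.6
ee_pos: [581.7, 214.6, 166.1]
ee_rot: [180.0, -0.2, 25.9]
force: [0.6, -0.2, 0.1]
gripper_width: 91.4
gripper_force: 0.0
```

Request:
send_rows(
  motion=[
    [0, 0, -0.06, 0, 0, 0, 1],
    [0, 0, -0.12, 0, 0, 0, 1],
    [0, 0, -0.17, 0, 0, 0, 1],
    [0, 0, -0.21, 0, 0, 0, 1],
    [0, 0, -0.24, 0, 0, 0, 1],
    [0, 0, -0.248, 0, 0, 0, 1],
    [0, 0, -0.248, 0, 0, 0, 1],
    [0, 0, -0.248, 0, 0, 0, -0.3],
    [0, 0, -0.248, 0, 0, 0, -1],
    [0, 0, -0.248, 0, 0, 0, -1],
    [0, 0, -0.248, 0, 0, 0, -1],
    [0, 0, -0.248, 0, 0, 0, -1],
    [0, 0, -0.248, 0, 0, 0, -1],
    [0, 0, -0.248, 0, 0, 0, -1],
    [0, 0, -0.248, 0, 0, 0, -1],
    [0, 0, -0.248, 0, 0, 0, -1],
  ],
  squeeze=45,
)

```text
time_s: 4.6
ee_pos: [580.6, 214.8, 40.0]
ee_rot: [180.0, -0.0, 26.0]
force: [0.6, -1.9, 0.1]
gripper_width: 29.1
gripper_force: 45.0
```

Request:
send_rows(
  motion=[
    [0, 0, 0.04, 0, 0, 0, -1],
    [0, 0, 0.1, 0, 0, 0, -1],
    [0, 0, 0.16, 0, 0, 0, -1],
    [0, 0, 0.22, 0, 0, 0, -1],
    [0, 0, 0.26, 0, 0, 0, -1],
    [0.002, -0.06, 0.26, 0, 0, 0, -1],
    [0.004, -0.15, 0.26, 0, 0, 0, -1],
    [0.006, -0.25, 0.26, 0, 0, 0, -1],
    [0.008, -0.35, 0.26, 0, 0, 0, -1],
    [0.01, -0.45, 0.26, 0, 0, 0, -1],
    [0.012, -0.55, 0.26, 0, 0, 0, -1],
    [0.014, -0.65, 0.26, 0, 0, 0, -1],
    [0.016, -0.75, 0.26, 0, 0, 0, -1],
    [0.017, -0.82, 0.26, 0, 0, 0, -1],
    [0.018, -0.87, 0.26, 0, 0, 0, -1],
    [0.018, -0.885, 0.26, 0, 0, 0, -1],
    [0.018, -0.885, 0.26, 0, 0, 0, -1],
    [0.018, -0.885, 0.26, 0, 0, 0, -1],
  ],
)

```text
time_s: 6.85
ee_pos: [589.6, -226.2, 170.0]
ee_rot: [-180.0, -0.0, 26.0]
force: [-0.1, -0.4, -1.7]
gripper_width: 29.5
gripper_force: 45.0
```

```bash
python3 - <<'E'
from h import *
f=grab("scene");print(env.state()['ee_pos'],env.state()['ee_rot'],env.state()['force'])
cv2.imwrite('pics/s1.png',cv2.resize(f['pixels'][:,:,::-1],(800,600)))
E
```

```text
[ 589.6748711  -226.24446439  170.0442806 ] [-1.79976676e+02 -8.48791016e-03  2.60243870e+01] [-0.34425262 -0.74205097 -2.49783326]
```

View pics/s1.png

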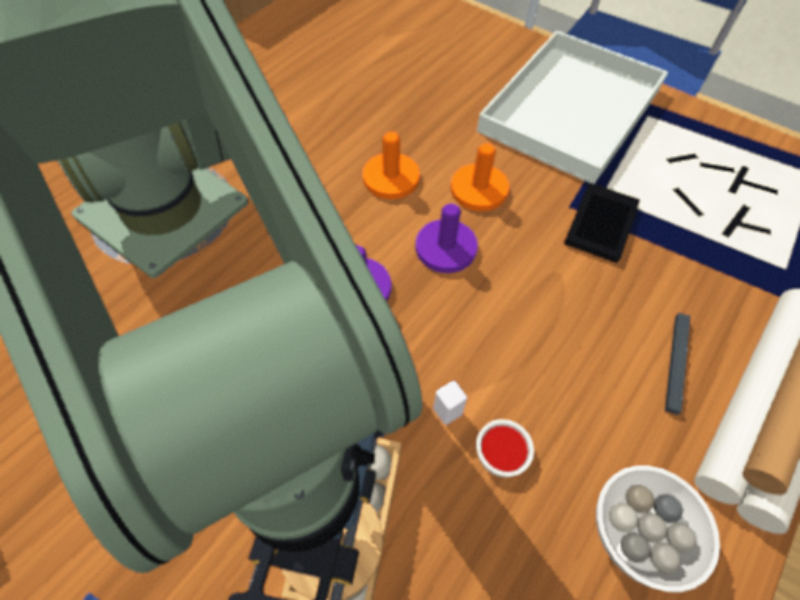

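The tamper has left its spot at (528,300) and is held over the far end of the box, at about (300,580). Now I'll press the right heap down gently.

Request:
send_rows(
  motion=[
    [0, 0, -0.04, 0, 0, 0, -1],
    [0, 0, -0.08, 0, 0, 0, -1],
    [0, 0, -0.095, 0, 0, 0, -1],
    [0, 0, -0.105, 0, 0, 0, -1],
    [0, 0, -0.115, 0, 0, 0, -1],
    [0, 0, -0.125, 0, 0, 0, -1],
    [0, 0, -0.135, 0, 0, 0, -1],
    [0, 0, -0.142, 0, 0, 0, -1],
    [0, 0, -0.148, 0, 0, 0, -1],
    [0, 0, -0.148, 0, 0, 0, -1],
    [0, 0, -0.148, 0, 0, 0, -1],
  ],
)

```text
time_s: 8.28
ee_pos: [590.1, -228.2, 95.9]
ee_rot: [179.9, -0.0, 25.9]
force: [2.2, -0.7, 0.1]
gripper_width: 29.5
gripper_force: 45.0
```

Request:
send_rows(
  motion=[
    [0, 0, -0.003, 0, 0, 0, -1],
    [0, 0, -0.005, 0, 0, 0, -1],
    [0, 0, -0.005, 0, 0, 0, -1],
  ],
)

```text
time_s: 8.65
ee_pos: [590.2, -228.2, 94.9]
ee_rot: [179.9, -0.1, 25.9]
force: [-0.7, 0.0, 8.5]
gripper_width: 29.2
gripper_force: 45.0
```

Request:
send_rows(
  motion=[
    [0, 0, 0.03, 0, 0, 0, -1],
    [0, 0, 0.09, 0, 0, 0, -1],
    [-0.03, 0.06, 0.09, 0, 0, 0, -1],
    [-0.06, 0.12, 0.09, 0, 0, 0, -1],
    [-0.081, 0.161, 0.09, 0, 0, 0, -1],
    [-0.081, 0.161, 0.09, 0, 0, 0, -1],
    [-0.081, 0.161, 0.09, 0, 0, 0, -1],
    [-0.081, 0.161, 0.06, 0, 0, 0, -1],
    [-0.081, 0.161, 0.045, 0, 0, 0, -1],
    [-0.081, 0.161, 0.035, 0, 0, 0, -1],
    [-0.081, 0.161, 0.025, 0, 0, 0, -1],
    [-0.081, 0.161, 0.017, 0, 0, 0, -1],
    [-0.081, 0.161, 0.009, 0, 0, 0, -1],
    [-0.081, 0.161, 0.003, 0, 0, 0, -1],
    [-0.081, 0.161, 0, 0, 0, 0, -1],
    [-0.081, 0.161, 0, 0, 0, 0, -1],
    [-0.081, 0.161, 0, 0, 0, 0, -1],
  ],
)

```text
time_s: 10.78
ee_pos: [548.9, -147.3, 94.9]
ee_rot: [180.0, -0.0, 25.9]
force: [-4.6, -1.2, 10.7]
gripper_width: 28.9
gripper_force: 45.0
```

Request:
send_rows(
  motion=[
    [0, 0, 0.03, 0, 0, 0, -1],
    [0, 0, 0.09, 0, 0, 0, -1],
    [0, 0, 0.153, 0, 0, 0, -1],
    [0.005, 0.06, 0.153, 0, 0, 0, -1],
    [0.013, 0.15, 0.153, 0, 0, 0, -1],
    [0.022, 0.25, 0.153, 0, 0, 0, -1],
    [0.03, 0.35, 0.153, 0, 0, 0, -1],
    [0.039, 0.45, 0.153, 0, 0, 0, -1],
    [0.048, 0.55, 0.153, 0, 0, 0, -1],
    [0.056, 0.64, 0.153, 0, 0, 0, -1],
    [0.061, 0.7, 0.153, 0, 0, 0, -1],
    [0.063, 0.724, 0.153, 0, 0, 0, -1],
    [0.063, 0.724, 0.153, 0, 0, 0, -1],
    [0.063, 0.724, 0.153, 0, 0, 0, -1],
  ],
)

```text
time_s: 12.52
ee_pos: [580.6, 213.7, 170.0]
ee_rot: [180.0, 0.0, 25.9]
force: [0.3, -0.7, -2.2]
gripper_width: 29.6
gripper_force: 45.0
```

```bash
python3 - <<'E'
from h import *
g=grab("scene")
cv2.imwrite('pics/s2.png',cv2.resize(g['pixels'][:,:,::-1],(800,600)))
y=np.array([-.448,.894]);x=np.array([.894,.448]);ctr=np.array([569.3,-187.6])
for n,f in(("scene",g),("top",grab("top"))):
    w=cloud(f).reshape(-1,3); w=w[np.isfinite(w).all(1)]
    q=(w[:,:2]-ctr)@np.c_[x,y]
    for yy in(63,21,-21,-63):
        k=(abs(abs(q[:,0])-20)<12)&(abs(q[:,1]-yy)<12); print(n,yy,k.sum(),np.percentile(w[k,2],[50,95]) if k.any() else '')
print(env.state()['ee_pos'])
E
```

```text
scene 63 337 [54.67674658 57.61166607]
scene 21 362 [54.61269929 56.74124774]
scene -21 413 [54.31381523 57.2647052 ]
scene -63 461 [54.07171436 56.9135007 ]
top 63 201 [53.99419441 57.61437644]
top 21 198 [54.73064289 58.21920312]
top -21 200 [54.11986893 57.63566511]
top -63 214 [53.75792335 57.51637318]
[580.64258334 213.66528159 170.06838081]
```

View pics/s2.png

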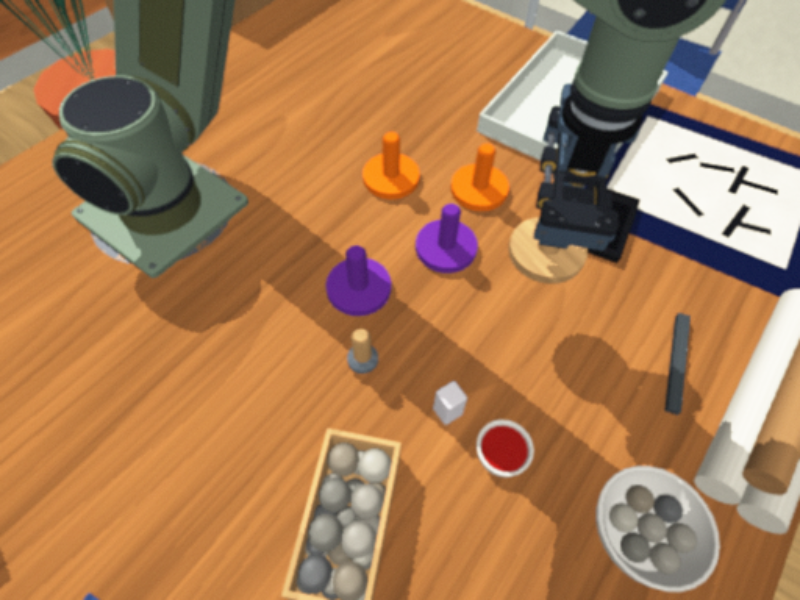

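All the pebble tops in the box at (345,520) are now level, about 57 mm high against a 55 mm rim. The tamper hangs level at (548,250), above its old spot, so I'll set it down.

Request:
send_rows(
  motion=[
    [0, 0, -0.06, 0, 0, 0, -1],
    [0, 0, -0.12, 0, 0, 0, -1],
    [0, 0, -0.17, 0, 0, 0, -1],
    [0, 0, -0.21, 0, 0, 0, -1],
    [0, 0, -0.235, 0, 0, 0, -1],
    [0, 0, -0.248, 0, 0, 0, -1],
    [0, 0, -0.255, 0, 0, 0, -1],
    [0, 0, -0.26, 0, 0, 0, -1],
    [0, 0, -0.26, 0, 0, 0, -1],
    [0, 0, -0.26, 0, 0, 0, -1],
  ],
)

```text
time_s: 13.88
ee_pos: [580.8, 215.0, 40.4]
ee_rot: [180.0, -0.0, 25.9]
force: [0.3, 0.4, -2.5]
gripper_width: 29.1
gripper_force: 45.0
```

Request:
send_rows(
  motion=[
    [0, 0, -0.002, 0, 0, 0, -1],
    [0, 0, -0.002, 0, 0, 0, -1],
    [0, 0, -0.002, 0, 0, 0, -1],
  ],
)

```text
time_s: 14.25
ee_pos: [580.9, 215.1, 40.0]
ee_rot: [180.0, -0.1, 25.9]
force: [-0.8, 0.5, 4.5]
gripper_width: 29.2
gripper_force: 45.0
```

The disc is on the table. Next I'll open the gripper and retreat.

Request:
send_rows(
  motion=[
    [0, 0, 0, 0, 0, 0, -0.2],
    [0, 0, 0, 0, 0, 0, 0.3],
    [0, 0, 0, 0, 0, 0, 1],
    [0, 0, 0, 0, 0, 0, 1],
    [0, 0, 0, 0, 0, 0, 1],
    [0, 0, 0, 0, 0, 0, 1],
    [0, 0, 0.05, 0, 0, 0, 1],
    [0, 0, 0.12, 0, 0, 0, 1],
    [0, 0, 0.2, 0, 0, 0, 1],
    [0, 0, 0.3, 0, 0, 0, 1],
    [0, 0, 0.36, 0, 0, 0, 1],
    [0, 0, 0.36, 0, 0, 0, 1],
    [0, 0, 0.36, 0, 0, 0, 1],
    [0, 0, 0.36, 0, 0, 0, 1],
  ],
)

```text
time_s: 16.0
ee_pos: [579.7, 214.7, 217.0]
ee_rot: [-180.0, 0.2, 25.9]
force: [-0.7, -0.2, -0.1]
gripper_width: 91.2
gripper_force: 0.0
```

```bash
python3 - <<'E'
from h import *
f=grab("scene"); print(env.state()['ee_pos'],env.state()['gripper_width'])
cv2.imwrite('pics/s3.png',cv2.resize(f['pixels'][:,:,::-1],(800,600)))
E
```

```text
[579.83667883 214.70188473 217.18712154] 91.53655173922964
```

View pics/s3.png

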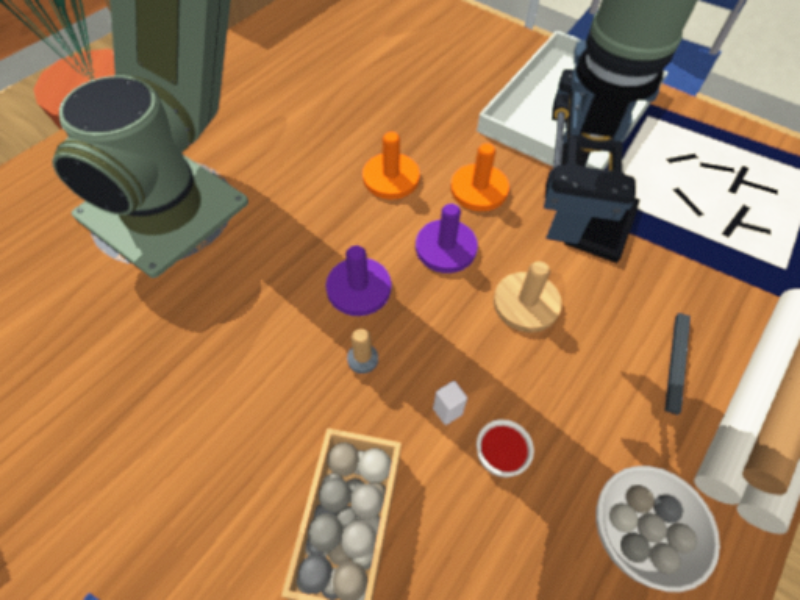

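The tamper stands upright on its disc at (528,300), the gripper is clear above it, and the pebbles at (345,520) are level.

```bash
python3 -c "
from workcell import env
print(env.job_done())"
```

```text
the job is handed in; nothing more can be done
None
```

The job is handed in (no verdict was returned): both heaps measured about 2–3 mm above the rim, within the 7 mm limit, and the tamper stands upright on the table, released, with the gripper clear.

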